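Sort two punches and seat the bin's label holder behind its sprung lip

TASK

Put the two stray steel tools away by shape: the round, ball-ended doming punch into the bin that holds doming punches, the square chasing tool into the bin that holds chasing tools. Then take the loose label holder and push its back blade straight down behind the sprung lip on the front of the doming-punch bin, which has no holder yet, centred between the lip's two screws and fully home, with its face to the front. Keep hold of it and finish while still pressing it home with a steady push of roughly 10 N, so that I can tighten the screws; leave the other things on the bench where they lie.

Things in the scene. Friction and masses are not known exactly. Their poses are not given: they have to be found in the camera images.
- punch_mid (a point): centre (half-way up, 7 mm above its underside) of the loose doming punch: a round steel rod with a ball at one end, 14 mm thick over the ball, 69 mm long along its own y axis, lying on the bench or, later, in its bin
- chaser_mid (a point): centre (half-way up, 5 mm above its underside) of the loose chasing tool: a square steel bar 10 x 10 mm, 75 mm long along its own y axis, tapered at one end, lying on the bench
- holder_grip (a point): centre of the solid ribbed grip spine of the loose black label holder, which stands upright on the bench: spine 16 mm thick (x) x 50 mm wide (y) x 18 mm high, its underside 28 mm and its top 46 mm above the holder's underside; grip it here across the 16 mm, front to back
- blade_foot (a point): middle of the lower edge of the label holder's back blade: 6.5 mm behind (+x) and 37 mm below holder_grip in the holder's frame
- label_holder: the label holder; origin at the centre of its underside, 37 mm below holder_grip. Below the spine hang a face plate with a blank card (3 mm thick, on the -x side, the front) and a back blade (3 mm thick, 28 mm long, foot rounded, on the +x side), with a 10 mm slot between them
- doming_punch: the loose doming punch; origin under its centre
- chasing_tool: the loose chasing tool; origin under its centre
- punch_bin: fixed grey sheet-steel bin with no label holder yet and two doming punches across the back half of its floor; 120 (x) x 112 (y) x 51 mm, open on top, walls 3 mm, inner floor 6 mm up, front half of the floor free; front wall (-x side, to the robot) 46 mm high, its outer face 60 mm in front of the centre; origin under its centre
- chaser_bin: fixed bin like punch_bin, same sizes and axes, with two chasing tools across the back half of its floor and its own label holder already on its front lip
- rail_home (a point): where blade_foot lies when the holder is home: on the rail floor at the front of punch_bin, 1.5 mm in front of the front wall, 20 mm above the bench; axes are the bin's. The rail is the space between the front wall and a sprung lip; its mouth, 46 mm above the bench, is 7 mm wide, from the wall's outer face forward
- rail_lip (a joint): angle of the sprung steel lip (80 mm long, hinged low): 0 at rest, about 0.05 rad with the blade behind it. It leans back to 2 mm from the wall 38 mm above the bench and flares out above; pushing the blade in bends it forward (drag about 5 to 10 N). It then stands in the holder's slot. Two brass screws stand 34 mm either side of its middle
- rail_seat: the steel floor of that rail, which the blade's foot is pressed against
- green_pliers: bystander: pliers with dark green handles, 139 mm, lying flat in front of the bins; origin under the centre
- brown_tweezers: bystander: tweezers with brown grips, 130 mm, lying flat; origin under the centre
- needle_file: bystander: needle file with blue handle, 150 mm, lying near the bench's front right corner; origin under the centre
- wax_cake: bystander: round cake of wax, 45 mm wide and 17 mm high, beyond the left bin; origin under the centre

How it is judged:
By the outcome, as a careful person would: the job done as asked, in the order asked, and still so for the second after the job is handed in, while the arm keeps its last pose, push and grip.
It also fails if it takes over 64 s, if anything falls off the work surface, if the arm or the gripper's body presses on something with over 40 N, if the wrist force passes 120 N, or if a joint passes its speed limit or range.

ROBOT

A 6-joint arm with a two-finger parallel gripper is mounted at the origin on a cart in front of the work surface, level with it; the furniture and walls round the work are solid. World frame = base frame: x ahead of the robot, y to its left, z up, the work surface at z = 0. Lengths are in m, angles in rad, forces in N, time in s.
With the tool pointing down it reaches from about 0.4 to 0.825 m from the base axis. Payload 7 kg.
Tool frame: the origin (TCP) lies midway between the tips of the shut fingers; the grasp point (between the pads) lies 19 mm behind it; z points along the fingers, y is the line along which they close (so a half turn about z gives the same grasp; the last joint's range is limited). The gripper opens to 88 mm and grips with 3 to 60 N. Pads are 19 mm wide; open, the fingers measure 130 mm over their backs; the gripper's body (78 mm by 193 mm) begins 47 mm behind the grasp point.
Start: joints at [1.502, 0.359, 0.012, 0, -1.224, -0.288], TCP at [0.236, 0.632, 0.227] pointing down, gripper open.
Joint ranges: [-3.07, 3.07], [-1.43, 2.12], [-1.02, 1.25], [-3.03, 1.67], [-3.05, -0], [-3.03, 3.03]. Speed limits (rad/s): [2.39, 2.39, 3.01, 3.14, 3.14, 3.14].

INTERFACE

Orientations are given as [roll, pitch, yaw] about the fixed x, y, z axes, in that order (R = Rz(yaw) Ry(pitch) Rx(roll)).
In Python, from station import arm gives the robot as it stands. The module is installed in compiled form; this text tells all that it offers.
- The arm moves only by the tool carry_out, never from a script. Its argument "commands" is a list of rows, each a list of 4 numbers: the shift along the world's x, y, z in units of 50 mm (1.0 is 50 mm), then the turn about the world's z in units of 6 degrees (1.0 is 6 degrees). A call has exactly 10 rows; each row is the pose to reach, as a shift and turn from the pose commanded when the call began; what a row does not reach only later rows make up. A row lasts 1/8 s, in which the tool goes at most 62.5 mm and 10.7 degrees, less where a joint would pass 70% of its speed; a pose out of reach is approached as far as the arm can. A call with a gripper value outside its range is refused whole. "claw" is the closure, from 0 (fully open) to 1 (shut), set as the call begins (left out, the last holds). The fingers move at their own pace and stop on an object; "force" is the grip in N (left out, the last holds). Time passes only in rows, so rows that repeat a pose let the fingers close, or fill a call up. It gives the time, the measured TCP pose, the force, the opening and the grip force at its end, in the units of the state.
- arm.get_state(): the state, without advancing time (a new reading comes with each control period).
- arm.grab_frame(name): name is "side" or "top"; returns a dict with "pixels" (420x560x3 uint8, red, green, blue), "fx", "fy", "cx", "cy" (pixels), "k1" (the pictures are not rectified: a ray, as slopes to the right and down, at radius r is drawn at 1 + k1 r^2 times it, then the intrinsics apply), "eye" and "orientation" of the camera in the world. Camera axes: x right, y down, z forward; pixel columns grow to the right and rows downward; lengths in m; the calibration is good to about 2 mm. A picture is of the moment at which its call begins. There is no depth.
- arm.job_done(): hands the job in; it is judged then, once.
Trained networks look in a picture, given as the dict that the camera call returned (one of the last four; its "shot" number tells which), for a name from the list of things; names that differ only in an ending like _2 or _b are one class to them, and where a whole thing is asked for, a point or a joint stands for the part that bears it (a point fixed in the world has none). Each returns a list of dicts, best first, with "conf" (0 to 1); they miss things now and then, are a little off and sometimes report something else, mostly with a low value. They report only what shows in the picture. A call takes as long as a camera call.
- arm.regions_of(picture, query): "pixels" (420x560 bool, what is visible of it) and "uv" ([column, row] in pixels, amid what is visible of it).
- arm.mark_of(picture, query): "uv" ([column, row] in pixels: a listed point, or the origin of a listed thing).
The state is a dict: "t": time; "q": joint angles; "qd": joint speeds; "joint_efforts": joint torques, N m; "eef_pos": TCP position; "ee_rot": TCP orientation; "force": force on the tool from outside, world axes, zero at the start; "moment": the same for the moment, N m; "width": finger opening in m; "gripper_force": force on a finger pad.
Only numpy, scipy, OpenCV 4.12 (cv2) and the standard library are available. Lean on these libraries where they do the work, as an engineer would, in place of code of your own. Each camera call takes 0.05 s, during which the arm holds its last target. There are 200 camera calls.

## Working session

There is one attempt and no reset: what is moved stays moved. The work goes in short steps, Python scripts to look and compute and a tool call to move; the robot and the scene stay as the last step left them, time stands still between calls to the robot, and variables do not carry over. Pictures are saved under pics/ and viewed, at most 10 in all, crops included, and the job is handed in when it is done.

Besides the shell and the picture viewer there is one more tool, called after ">>>" by a JSON object that holds its "api" and its "payload". carry_out: Moves the arm, as the interface text tells. Its arguments: {"type":"object","properties":{"commands":{"type":"array","items":{"type":"array","items":{"type":"number"}}},"claw":{"type":"number"},"force":{"type":"number"}},"required":["commands"]}

```bash
mkdir -p pics; cat > h.py <<'E'
import numpy as np, cv2
from scipy.spatial.transform import Rotation as R
from station import arm
def rot(o):
    o=np.array(o,float)
    if o.shape==(3,3): return o
    return (R.from_quat(o) if o.size==4 else R.from_euler('xyz',o)).as_matrix()
def ray(f,uv):
    d=np.array([(uv[0]-f['cx'])/f['fx'],(uv[1]-f['cy'])/f['fy']]); s=d.copy()
    for _ in range(20): s=d/(1+f['k1']*(s@s))
    return np.array(f['eye']),rot(f['orientation'])@np.array([s[0],s[1],1])
def at(f,uv,z):
    e,d=ray(f,uv); return e+d*(z-e[2])/d[2]
def proj(f,p):
    c=rot(f['orientation']).T@(np.array(p)-f['eye']); s=c[:2]/c[2]; s=s*(1+f['k1']*(s@s))
    return np.array([s[0]*f['fx']+f['cx'],s[1]*f['fy']+f['cy']])
def tri(a,ua,b,ub):
    e1,d1=ray(a,ua);e2,d2=ray(b,ub)
    t=np.linalg.lstsq(np.c_[d1,-d2],e2-e1,rcond=None)[0]
    p,q=e1+d1*t[0],e2+d2*t[1]; return (p+q)/2,np.linalg.norm(p-q)
def save(f,n): cv2.imwrite('pics/'+n,f['pixels'][:,:,::-1])
E
cat > a.py <<'E'
from h import *
np.set_printoptions(precision=4,suppress=True)
s=arm.get_state(); print({k:np.round(v,3) for k,v in s.items()})
T=arm.grab_frame('top');S=arm.grab_frame('side');save(T,'t0.png');save(S,'s0.png')
for f in(T,S): print({k:v for k,v in f.items() if k!='pixels'})
for n in ['punch_mid','chaser_mid','holder_grip','blade_foot','label_holder','doming_punch','chasing_tool','punch_bin','chaser_bin','rail_home','rail_lip']:
    for nm,f in(('T',T),('S',S)):
        print(n,nm,[(np.round(r['uv'],1).tolist(),round(r['conf'],2)) for r in arm.mark_of(f,n)[:3]])
E
python3 a.py
```

```text
{'t': np.float64(0.0), 'q': array([ 1.502,  0.359,  0.011, -0.   , -1.224, -0.288]), 'qd': array([-0.   , -0.001,  0.002, -0.   , -0.   ,  0.001]), 'joint_efforts': array([  0.   , -58.271,  29.305,   6.998,   0.007,  -0.   ]), 'eef_pos': array([0.236, 0.632, 0.226]), 'ee_rot': array([ 3.14 , -0.   , -0.357]), 'force': array([-0.514, -0.652, -1.019]), 'moment': array([ 0.023, -0.028,  0.036]), 'gripper_force': np.float64(0.0), 'width': np.float64(0.087)}
{'fx': 502.8807930111556, 'fy': 502.8807930111556, 'cx': 283.54301447408824, 'cy': 205.86962496735111, 'k1': -0.04367554172955632, 'eye': array([0.4003, 0.1641, 1.1335]), 'orientation': array([-3.0508, -0.0135, -1.5917]), 'shot': 1}
{'fx': 435.7231848133128, 'fy': 435.7231848133128, 'cx': 283.98871825113855, 'cy': 208.25361546000022, 'k1': -0.019510489787134398, 'eye': array([ 0.3867, -0.596 ,  0.4097]), 'orientation': array([-2.0354,  0.0028, -0.1333]), 'shot': 2}
punch_mid T [([153.5, 213.2], 0.7)]
punch_mid S [([269.4, 166.3], 0.39)]
chaser_mid T [([229.7, 264.7], 0.48)]
chaser_mid S [([227.9, 200.2], 0.54)]
holder_grip T [([406.8
[... 576 characters left out ...]
nch_bin S [([292.6, 196.3], 0.63), ([264.9, 190.9], 0.52)]
chaser_bin T [([305.4, 182.3], 0.87)]
chaser_bin S [([326.0, 233.8], 0.57)]
rail_home T [([232.4, 221.5], 0.78), ([396.7, 270.2], 0.64)]
rail_home S [([262.4, 192.9], 0.68)]Traceback (most recent call last):
  File "a.py", line 8, in <module>
    print(n,nm,[(np.round(r['uv'],1).tolist(),round(r['conf'],2)) for r in arm.mark_of(f,n)[:3]])
                                                                           ~~~~~~~~~~~^^^^^
ValueError: it knows: blade_foot, brown_tweezers, chaser_bin, chaser_mid, chasing_tool, doming_punch, green_pliers, holder_grip, label_holder, needle_file, punch_bin, punch_mid, rail_home, rail_seat, wax_cake
```

View pics/t0.png

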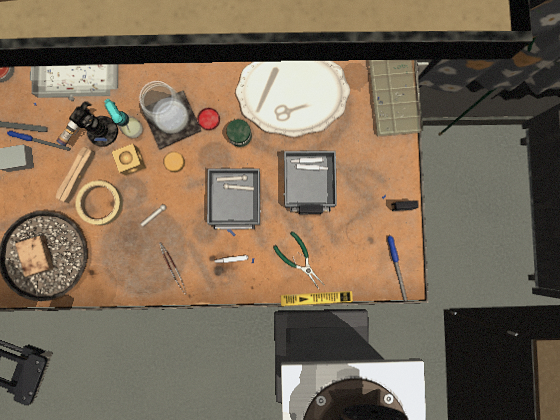

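View pics/s0.png

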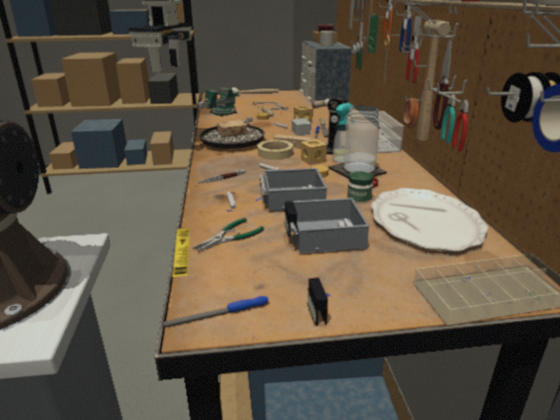

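The top picture has the punch at (153,214), the chaser at (230,259), the left bin without a holder at (232,197), the right bin with a holder at (308,182), and the loose holder at (404,204) by the bench's right edge. The side picture shows the holder standing at (318,300). Next I measure these and enlarge crops.

```bash
cat > b.py <<'E'
from h import *
np.set_printoptions(precision=4,suppress=True)
T=arm.grab_frame('top');S=arm.grab_frame('side')
print('punch',at(T,(153.5,213.2),.007),at(S,(269.4,166.3),.007))
print('chas',at(T,(229.7,260),.005),at(S,(227.9,200.2),.005))
print('grip',at(T,(406.8,204.8),.037),at(S,(314.7,296.1),.037),tri(T,(406.8,204.8),S,(314.7,296.1)))
print('foot',at(T,(400.9,201),0),at(S,(321.7,311.8),0))
print('rail',at(T,(232.4,221.5),.02),at(S,(262.4,192.9),.02))
for n,z in(('doming_punch',.007),('chasing_tool',.008),('label_holder',.046),('punch_bin',.05),('chaser_bin',.05)):
  for nm,f in(('T',T),('S',S)):
    for r in arm.regions_of(f,n)[:3]:
        ys,xs=np.nonzero(r['pixels'])
        if len(xs)<8: continue
        P=np.array([at(f,(x,y),z)[:2] for x,y in zip(xs,ys)],np.float32)
        (c,wh,a)=cv2.minAreaRect(P); b=cv2.boxPoints((c,wh,a))
        w,v=np.linalg.eigh(np.cov(P.T)); 
        print(n,nm,round(r['conf'],2),len(xs),'uv',np.round(r['uv'],0),'rect c',np.round(c,4),'wh',np.round(wh,4),'ang',round(a,1),'pca',round(np.degrees(np.arctan2(v[1,1],v[0,1])),1),'mean',P.mean(0))
def crop(f,x0,y0,w,h,k): return cv2.resize(f['pixels'][y0:y0+h,x0:x0+w,::-1],None,fx=k,fy=k,interpolation=cv2.INTER_CUBIC)
a=crop(T,130,150,133,100,3)
b=crop(T,200,160,133,100,3)[:, :399]
c=crop(T,365,175,66,50,6)[:300,:396]
d=crop(S,285,262,66,50,6)[:300,:396]
a=a[:300,:396];b=b[:300,:396]
cv2.imwrite('pics/c1.png',np.vstack([np.hstack([a,b]),np.hstack([c,d])]))
E
python3 b.py
```

```text
punch [0.4918 0.4391 0.007 ] [0.4872 0.4427 0.007 ]
chas [0.3839 0.2694 0.005 ] [0.3783 0.2595 0.005 ]
grip [ 0.4968 -0.1243  0.037 ] [ 0.4904 -0.1293  0.037 ] (array([ 0.4943, -0.1248,  0.0335]), np.float64(0.005723642630926296))
foot [ 0.509  -0.1209  0.    ] [ 0.5036 -0.1193  0.    ]
rail [0.4688 0.261  0.02  ] [0.4528 0.2541 0.02  ]
doming_punch T 0.63 250 uv [405. 208.] rect c [ 0.4991 -0.1283] wh [0.0595 0.0227] ang 88.9 pca 94.0 mean [ 0.4987 -0.1291]
doming_punch T 0.59 122 uv [154. 212.] rect c [0.4885 0.4397] wh [0.0117 0.065 ] ang 39.2 pca 128.6 mean [0.4911 0.4376]
doming_punch S 0.54 66 uv [266. 167.] rect c [0.4751 0.4425] wh [0.0263 0.0535] ang 30.1 pca 124.6 mean [0.4771 0.4421]
chasing_tool T 0.64 335 uv [175. 161.] rect c [0.6083 0.3939] wh [0.0457 0.0447] ang 44.2 pca 178.7 mean [0.6075 0.3935]
chasing_tool T 0.45 194 uv [229. 258.] rect c [0.3869 0.266 ] wh [0.0138 0.0722] ang 5.9 pca 95.4 mean [0.3871 0.2651]
chasing_tool T 0.42 117 uv [151. 214.] rect c [0.4882 0.4404] wh [0.0099 0.0632] ang 39.7 pca 130.0 mean [0.4884 0.4403]
label_holder T 0.69 173 uv [410. 20
[... 341 characters left out ...]
T 0.38 206 uv [408. 205.] rect c [ 0.4961 -0.1186] wh [0.0184 0.0554] ang 3.3 pca 94.5 mean [ 0.4963 -0.119 ]
punch_bin S 0.85 2206 uv [289. 185.] rect c [0.5122 0.2078] wh [0.2085 0.1376] ang 89.9 pca 70.0 mean [0.5076 0.2129]
chaser_bin T 0.8 3113 uv [309. 180.] rect c [0.5507 0.0893] wh [0.1134 0.138 ] ang 89.8 pca -179.5 mean [0.5525 0.0892]
chaser_bin S 0.67 3965 uv [326. 226.] rect c [0.5442 0.0516] wh [0.1849 0.1427] ang 89.4 pca 81.6 mean [0.5429 0.0447]
chaser_bin S 0.49 90 uv [324. 173.] rect c [0.591  0.2879] wh [0.0613 0.0213] ang 89.0 pca 85.1 mean [0.5894 0.2897]
chaser_bin S 0.46 102 uv [229. 202.] rect c [0.3856 0.1659] wh [0.0124 0.0739] ang 6.1 pca 94.5 mean [0.386  0.1636]
```

View pics/c1.png

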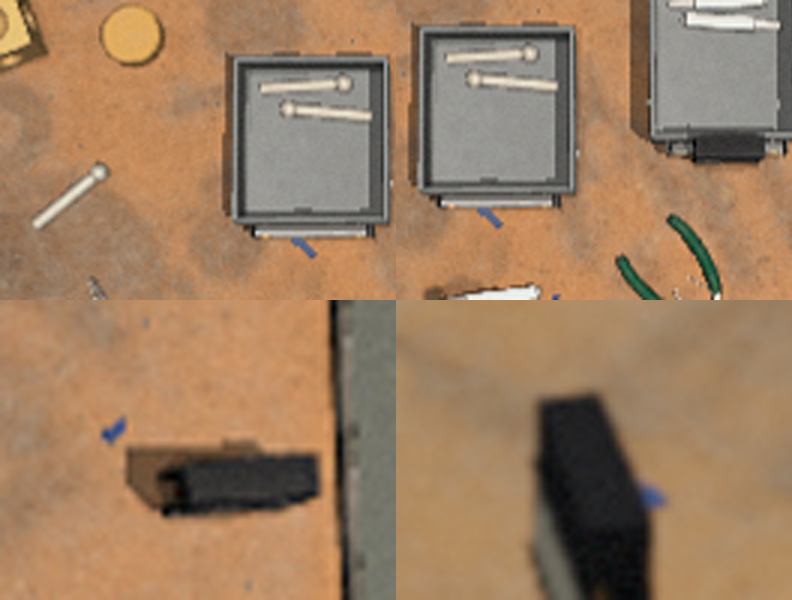

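The crops confirm ball-ended punches in the left bin and the dark holder on the right bin's lip. The loose holder's grey card faces −x, with a yaw of about +4.5°. I'll take the punch first: about (0.490, 0.440), axis 129.5°.

>>> {"api": "carry_out", "payload": {"commands": [[0.8,-0.6,-0.4,-1],[1.6,-1.2,-0.9,-2],[2.4,-1.8,-1.4,-3],[3.2,-2.4,-1.9,-4],[4,-3,-2.4,-5],[4.6,-3.5,-3,-5],[5.08,-3.84,-3.5,-5],[5.08,-3.84,-4,-5],[5.08,-3.84,-4.3,-5],[5.08,-3.84,-4.4,-5]], "claw": 0}}

```text
t: 2.95
eef_pos: [0.4894, 0.4404, 0.0058]
ee_rot: [3.141, -0.0, -0.88]
force: [0.2, -0.7, 0.6]
width: 0.0878
gripper_force: 0.0
```

>>> {"api": "carry_out", "payload": {"commands": [[0,0,-0.05,0],[0,0,-0.05,0],[0,0,-0.05,0],[0,0,-0.05,0],[0,0,-0.05,0],[0,0,-0.05,0],[0,0,-0.05,0],[0,0,-0.05,0],[0,0,-0.05,0],[0,0,-0.05,0]], "claw": 1, "force": 25}}

```text
t: 4.2
eef_pos: [0.4897, 0.4403, 0.004]
ee_rot: [3.141, -0.0, -0.88]
force: [-0.5, -1.3, 0.8]
width: 0.0088
gripper_force: 25.0
```

```bash
cat > c.py <<'E'
from h import *
np.set_printoptions(precision=4,suppress=True)
# bin rims by hand from t0.png: grey mask contour corners
im=cv2.imread('pics/t0.png'); 
f=arm.grab_frame('top')
k=4
o=[]
for x0,y0 in((198,158),(276,142)):
    o.append(cv2.resize(im[y0:y0+75,x0:x0+75],None,fx=5,fy=5,interpolation=cv2.INTER_CUBIC))
cv2.imwrite('pics/bins.png',np.hstack(o))
# predicted rims for hypotheses
for n,c in(('P',(.523,.257)),('C',(.557,.089))):
    for dx,dy,z in((-60,-56,46),(-60,56,46),(60,-56,51),(60,56,51),(-60,0,46)):
        print(n,dx,dy,proj(f,(c[0]+dx/1e3,c[1]+dy/1e3,z/1e3)))
E
python3 c.py
```

```text
P -60 -56 [259.1258 222.9244]
P -60 56 [207.3327 223.9529]
P 60 -56 [258.1379 167.7123]
P 60 56 [206.6325 168.6983]
P -60 0 [233.232  223.4405]
C -60 -56 [336.1206 205.7558]
C -60 56 [284.6641 206.7685]
C 60 -56 [334.6967 150.9558]
C 60 56 [283.5378 151.8512]
C -60 0 [310.4217 206.2617]
```

View pics/bins.png

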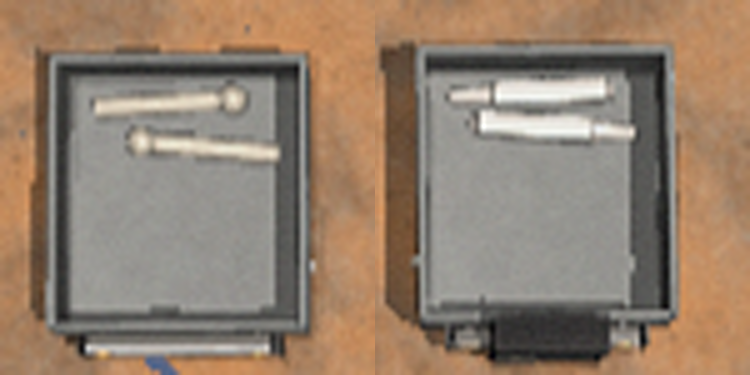

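Bin rims sit at about (208,169) to (260,224) for the punch bin and (284,151) to (336,206) for the chaser bin, so the centres are about (0.521, 0.255) and (0.5575, 0.088) with yaw near 0. The punch is gripped (8.8 mm opening), so I lift it and carry it over the free front half.

>>> {"api": "carry_out", "payload": {"commands": [[0,0,0.6,0],[0,0,1.4,0],[0,0,2,-1],[0.05,-0.8,2,-2.5],[0.1,-1.6,2,-4],[0.15,-2.4,2,-5.5],[0.18,-3.1,2,-6.6],[0.2,-3.7,2,-6.6],[0.2,-3.7,1.7,-6.6],[0.2,-3.7,1.5,-6.6]]}}

```text
t: 5.5
eef_pos: [0.4998, 0.2556, 0.0783]
ee_rot: [3.141, 0.0, -1.572]
force: [-0.4, 0.9, -0.4]
width: 0.0091
gripper_force: 25.0
```

```bash
python3 - <<'E'
from h import *
T=arm.grab_frame('top');S=arm.grab_frame('side')
a=cv2.resize(T['pixels'][140:240,170:270],(400,400),interpolation=2);b=cv2.resize(S['pixels'][120:220,230:330],(400,400),interpolation=2)
cv2.imwrite('pics/p1.png',np.hstack([a,b])[:,:,::-1])
s=arm.get_state();print(s['eef_pos'],s['ee_rot'],s['width'])
E
```

```text
[0.49909601 0.25549202 0.07743354] [ 3.13970064e+00 -1.66353891e-03 -1.57121121e+00] 0.008892102433527518
```

View pics/p1.png

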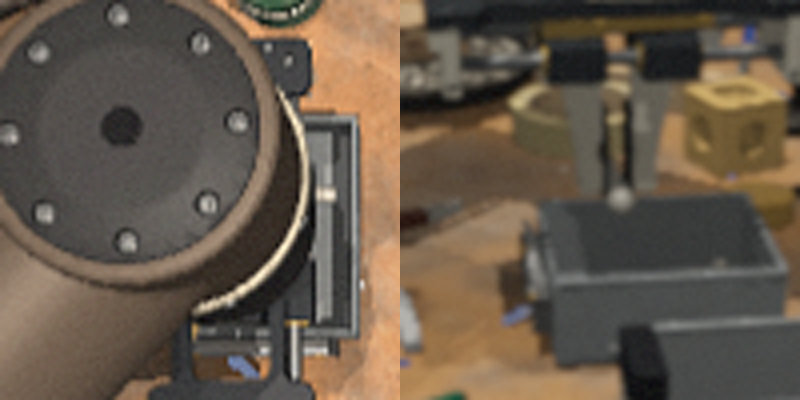

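The punch is held level across the front half of the bin, ball toward the camera at (620,200) of the right-hand crop. Lowering.

>>> {"api": "carry_out", "payload": {"commands": [[0,0,-0.3,0],[0,0,-0.6,0],[0,0,-0.8,0],[0,0,-1,0],[0,0,-1.15,0],[0,0,-1.25,0],[0,0,-1.28,0],[0,0,-1.3,0],[0,0,-1.3,0],[0,0,-1.3,0]]}}

```text
t: 6.85
eef_pos: [0.4999, 0.2556, 0.0143]
ee_rot: [-3.141, 0.0, -1.571]
force: [0.6, 0.5, -1.7]
width: 0.0092
gripper_force: 25.0
```

>>> {"api": "carry_out", "payload": {"commands": [[0,0,-0.05,0],[0,0,-0.06,0],[0,0,-0.06,0],[0,0,-0.06,0],[0,0,-0.06,0],[0,0,-0.06,0],[0,0,-0.06,0],[0,0,-0.06,0],[0,0,-0.06,0],[0,0,-0.06,0]]}}

```text
t: 8.1
eef_pos: [0.4998, 0.2555, 0.0111]
ee_rot: [3.142, -0.0, -1.572]
force: [-0.5, -0.2, -0.5]
width: 0.0092
gripper_force: 25.0
```

>>> {"api": "carry_out", "payload": {"commands": [[0,0,0,0],[0,0,0,0],[0,0,0,0],[0,0,0,0],[0,0,0.2,0],[0,0,0.5,0],[0,0,1,0],[0,0,1.5,0],[0,0,1.8,0],[0,0,2,0]], "claw": 0.75}}

```text
t: 9.35
eef_pos: [0.4999, 0.2556, 0.1123]
ee_rot: [-3.141, 0.001, -1.572]
force: [-0.3, -0.4, -0.9]
width: 0.022
gripper_force: 0.0
```

>>> {"api": "carry_out", "payload": {"commands": [[-0.6,0.1,0,0.5],[-1.2,0.2,0,0.9],[-1.8,0.2,-0.2,0.9],[-2.2,0.2,-0.6,0.9],[-2.3,0.2,-1,0.9],[-2.3,0.2,-1.4,0.9],[-2.3,0.2,-1.7,0.9],[-2.3,0.2,-1.95,0.9],[-2.3,0.2,-2.12,0.9],[-2.3,0.2,-2.17,0.9]], "claw": 0.45}}

```text
t: 10.6
eef_pos: [0.3847, 0.2652, 0.0021]
ee_rot: [3.141, -0.001, -1.477]
force: [0.7, 0.0, 0.4]
width: 0.048
gripper_force: 0.0
```

>>> {"api": "carry_out", "payload": {"commands": [[0,0,-0.01,0],[0,0,-0.01,0],[0,0,-0.01,0],[0,0,-0.01,0],[0,0,-0.01,0],[0,0,-0.01,0],[0,0,-0.01,0],[0,0,-0.01,0],[0,0,-0.01,0],[0,0,-0.01,0]], "claw": 1, "force": 25}}

```text
t: 11.85
eef_pos: [0.3848, 0.2656, 0.0022]
ee_rot: [-3.141, 0.0, -1.477]
force: [-2.0, -0.8, 5.3]
width: 0.0098
gripper_force: 25.0
```

>>> {"api": "carry_out", "payload": {"commands": [[0,0,0.5,0],[0,0,1.3,0],[0,0,2.1,-0.3],[0.5,-0.6,2.5,-0.6],[1.1,-1.3,2.5,-0.9],[1.7,-2,2.5,-0.9],[2.3,-2.7,2.5,-0.9],[2.8,-3.3,2.5,-0.9],[3,-3.55,2.5,-0.9],[3,-3.55,2.2,-0.9]]}}

```text
t: 13.1
eef_pos: [0.5356, 0.0876, 0.112]
ee_rot: [-3.14, 0.001, -1.573]
force: [0.3, -0.1, -0.4]
width: 0.0095
gripper_force: 25.0
```

```bash
python3 - <<'E'
from h import *
T=arm.grab_frame('top');S=arm.grab_frame('side')
a=cv2.resize(T['pixels'][150:250,190:290],(400,400),interpolation=2);b=cv2.resize(S['pixels'][140:260,250:370],(400,400),interpolation=2)
cv2.imwrite('pics/p2.png',np.hstack([a,b])[:,:,::-1])
s=arm.get_state();print(s['eef_pos'],s['ee_rot'],s['width'])
E
```

```text
[0.53293092 0.08779147 0.10982718] [ 3.13812138e+00 -1.02733076e-03 -1.57215935e+00] 0.009438295319856255
```

View pics/p2.png

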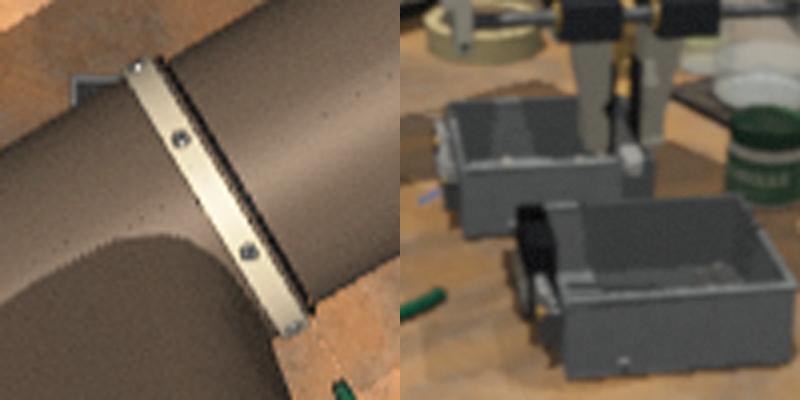

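The chaser is held at (630,160) in the crop, clear over the bin, with the front finger behind the front wall. Lowering.

>>> {"api": "carry_out", "payload": {"commands": [[0,0,-0.4,0],[0,0,-0.8,0],[0,0,-1.1,0],[0,0,-1.4,0],[0,0,-1.6,0],[0,0,-1.8,0],[0,0,-1.92,0],[0,0,-1.98,0],[0,0,-2.02,0],[0,0,-2.02,0]]}}

```text
t: 14.45
eef_pos: [0.5349, 0.088, 0.0112]
ee_rot: [-3.141, 0.0, -1.572]
force: [0.7, 0.6, -1.5]
width: 0.0095
gripper_force: 25.0
```

>>> {"api": "carry_out", "payload": {"commands": [[0,0,-0.02,0],[0,0,-0.02,0],[0,0,0,0],[0,0,0,0],[0,0,0.2,0],[0,0,0.6,0],[0,0,1.2,0],[0,0,1.8,0],[0,0,2.2,0],[0,0,2.4,0]], "claw": 0.76}}

```text
t: 15.7
eef_pos: [0.5353, 0.0882, 0.1329]
ee_rot: [-3.139, 0.001, -1.572]
force: [0.2, 0.7, -0.0]
width: 0.0212
gripper_force: 0.0
```

>>> {"api": "carry_out", "payload": {"commands": [[-0.1,-0.6,0,0],[-0.2,-1.3,0,0],[-0.4,-2,0,0.4],[-0.5,-2.7,0,0.75],[-0.7,-3.4,0,0.75],[-0.8,-4,-0.2,0.75],[-0.8,-4.22,-0.5,0.75],[-0.8,-4.22,-0.7,0.75],[-0.8,-4.22,-0.8,0.75],[-0.8,-4.22,-0.8,0.75]], "claw": 0.4}}

```text
t: 16.95
eef_pos: [0.4948, -0.1223, 0.0907]
ee_rot: [3.141, -0.0, -1.492]
force: [-0.3, 0.5, 0.5]
width: 0.0531
gripper_force: 0.0
```

```bash
python3 - <<'E'
from h import *
np.set_printoptions(precision=4,suppress=True)
T=arm.grab_frame('top');S=arm.grab_frame('side')
s=arm.get_state();print(s['eef_pos'],s['ee_rot'])
for n,z in(('holder_grip',.037),('punch_mid',.013),('chaser_mid',.011),('rail_home',.02),('rail_seat',.02),('punch_bin',0.)):
  for nm,f in(('T',T),('S',S)):
    for r in arm.mark_of(f,n)[:3]: print(n,nm,round(r['conf'],2),np.round(r['uv'],1),at(f,r['uv'],z))
print('TCP proj S',proj(S,s['eef_pos']), 'holder top center pred S',proj(S,(.4955,-.123,.046)))
a=cv2.resize(T['pixels'][142:242,198:348],(600,400),interpolation=2)
b=cv2.resize(S['pixels'][230:330,270:345],(150,200),interpolation=2)
save(T,'T1.png');save(S,'S1.png')
c=cv2.resize(S['pixels'][165:265,250:400],(600,400),interpolation=2)[:200]
b=cv2.resize(S['pixels'][215:335,260:380],(200,200),interpolation=2)
o=np.zeros((600,800,3),np.uint8);o[:400,:600]=a;o[400:600,:600]=c;o[400:600,600:]=b
cv2.imwrite('pics/p3.png',o[:,:,::-1])
E
```

```text
[ 0.4952 -0.1224  0.0913] [-3.1412 -0.0001 -1.4919]
holder_grip S 0.89 [315.8 294.3] [ 0.4927 -0.1256  0.037 ]
punch_mid T 0.59 [231.2 208. ] [0.4995 0.2639 0.013 ]
punch_mid T 0.55 [175.9 161.7] [0.6068 0.3874 0.013 ]
chaser_mid S 0.57 [315.3 233.9] [0.534 0.081 0.011]
rail_home T 0.92 [236.  225.7] [0.4594 0.2532 0.02  ]
rail_home S 0.58 [263.1 191.9] [0.4547 0.2591 0.02  ]
rail_seat S 0.54 [314.4 232.8] [0.5299 0.0698 0.02  ]
punch_bin S 0.75 [292.4 197.1] [0.5199 0.2663 0.    ]
TCP proj S [318.4443 259.5763] holder top center pred S [317.6631 287.6449]
```

View pics/p3.png

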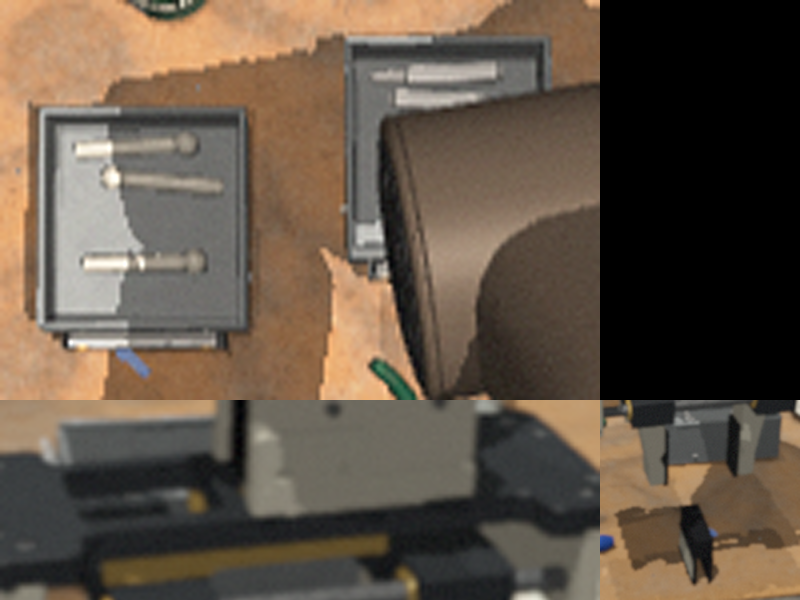

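The punch lies in the punch bin's front half at (145,262) of the crop, and the holder at (695,540) stands centred between the open fingers. I descend to grip high on the spine so the rear finger clears the 46 mm front wall.

>>> {"api": "carry_out", "payload": {"commands": [[0,0,-0.2,0],[0,0,-0.4,0],[0,0,-0.6,0],[0,0,-0.8,0],[0,0,-0.95,0],[0,0,-1.05,0],[0,0,-1.13,0],[0,0,-1.17,0],[0,0,-1.18,0],[0,0,-1.18,0]]}}

```text
t: 18.9
eef_pos: [0.4949, -0.123, 0.0322]
ee_rot: [-3.141, -0.0, -1.493]
force: [-0.8, -0.5, 0.1]
width: 0.0527
gripper_force: 0.0
```

>>> {"api": "carry_out", "payload": {"commands": [[0,0,0,0],[0,0,0,0],[0,0,0,0],[0,0,0,0],[0,0,0,0],[0,0,0,0],[0,0,0,0],[0,0,0,0],[0,0,0,0],[0,0,0,0]], "claw": 1, "force": 45}}

```text
t: 20.15
eef_pos: [0.4948, -0.123, 0.032]
ee_rot: [3.142, 0.0, -1.493]
force: [0.2, 0.1, -0.8]
width: 0.0153
gripper_force: 45.0
```

>>> {"api": "carry_out", "payload": {"commands": [[0,0,0.2,0],[0,0,0.6,0],[0,0,1.2,0],[0,0,1.8,0],[-0.4,0.8,1.8,-0.3],[-0.8,1.7,1.8,-0.75],[-0.84,2.6,1.8,-0.75],[-0.84,3.5,1.8,-0.75],[-0.84,4.4,1.8,-0.75],[-0.84,5,1.8,-0.75]]}}

```text
t: 21.4
eef_pos: [0.4528, 0.1289, 0.123]
ee_rot: [-3.141, 0.001, -1.57]
force: [-0.5, -0.5, -0.7]
width: 0.0158
gripper_force: 45.0
```

```bash
python3 - <<'E'
from h import *
np.set_printoptions(precision=4,suppress=True)
S=arm.grab_frame('side');T=arm.grab_frame('top')
s=arm.get_state();print(s['eef_pos'],s['ee_rot'],s['width'],s['force'])
print('holder ends top',[at(T,(c,r),.046) for c,r in((418,202.5),(396.5,203))], 'side',[at(S,u,.046) for u in((314,278.2),(319,300))])
print('lip mid',at(T,(234.6,226),.046),at(T,(234.5,227),.046),'rim',at(T,(233.75,197),.05))
print('front outer',at(T,(233.5,224),.046),'punch in bin x',at(T,(234,207.5),.012))
for n in('holder_grip','blade_foot','label_holder'):
    for nm,f in(('S',S),('T',T)):
        for r in arm.mark_of(f,n)[:2]: print(n,nm,round(r['conf'],2),np.round(r['uv'],1))
p=s['eef_pos']; g=p+np.array([0,0,.005])
print('pred grip uv',proj(S,g),'foot',proj(S,g+[.0065,0,-.037]))
a=cv2.resize(T['pixels'][140:240,170:320],(600,400),interpolation=2)
u,v=proj(S,g).astype(int); print(u,v)
c=cv2.resize(S['pixels'][v-40:v+60,u-50:u+50],(600,600),interpolation=2)
cv2.imwrite('pics/p4.png',c[:,:,::-1])
E
```

```text
[0.4533 0.1296 0.1229] [-3.1402  0.0009 -1.5686] 0.01572325181798012 [-0.655  -0.5147 -0.4157]
holder ends top [array([ 0.5006, -0.1469,  0.046 ]), array([ 0.5004, -0.0994,  0.046 ])] side [array([ 0.4948, -0.1009,  0.046 ]), array([ 0.4919, -0.1493,  0.046 ])]
lip mid [0.4574 0.2541 0.046 ] [0.4552 0.2544 0.046 ] rim [0.5201 0.2549 0.05  ]
front outer [0.4618 0.2564 0.046 ] punch in bin x [0.5006 0.2578 0.012 ]
holder_grip S 0.65 [264.1 168.1]
blade_foot S 0.86 [272.6 185.4]
blade_foot S 0.61 [324.4 236.4]
label_holder S 0.86 [266.5 186.3]
label_holder S 0.74 [263.4 191.4]
label_holder T 0.61 [235.1 201.9]
pred grip uv [267.3804 166.6385] foot [271.3306 185.4611]
267 166
```

View pics/p4.png

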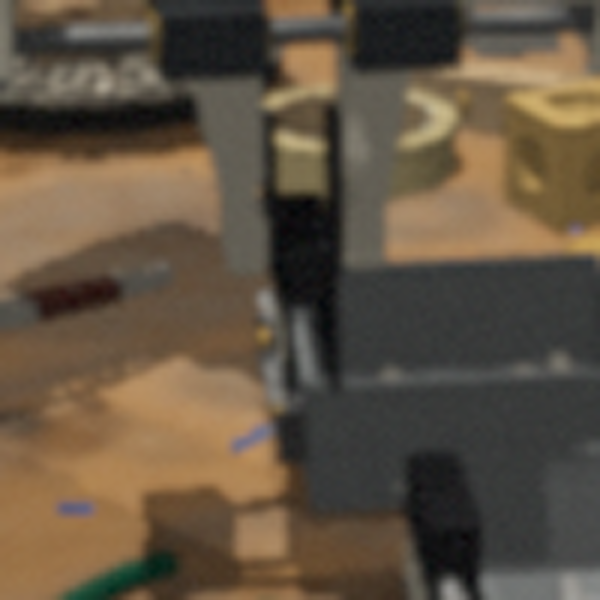

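The holder hangs upright in the fingers with its card toward −x, and the blade-foot mark at (272.6,185.4) fits the prediction of (271.3,185.5). Next: hover over the rail mouth.

>>> {"api": "carry_out", "payload": {"commands": [[0,0.6,0,0],[0,1.2,0,0],[-0.04,1.8,0,0],[-0.04,2.3,0,0],[-0.04,2.52,-0.1,0],[-0.04,2.52,-0.3,0],[-0.04,2.52,-0.5,0],[-0.04,2.52,-0.65,0],[-0.04,2.52,-0.75,0],[-0.04,2.52,-0.75,0]]}}

```text
t: 23.05
eef_pos: [0.4507, 0.2525, 0.0842]
ee_rot: [3.141, -0.001, -1.572]
force: [0.6, 0.1, -0.8]
width: 0.0154
gripper_force: 45.0
```

```bash
python3 - <<'E'
from h import *
np.set_printoptions(precision=4,suppress=True)
S=arm.grab_frame('side');T=arm.grab_frame('top')
s=arm.get_state();print(s['eef_pos'],s['ee_rot'],s['width'],s['force'])
p=s['eef_pos']
for n in('holder_grip','blade_foot','rail_home','label_holder'):
    for r in arm.mark_of(S,n)[:2]: print(n,round(r['conf'],2),np.round(r['uv'],1))
print('pred foot',proj(S,p+[.0065,0,-.032]),'rail',proj(S,(.4595,.255,.02)))
c=cv2.resize(S['pixels'][140:220,225:305],(560,560),interpolation=2)
cv2.imwrite('pics/p5.png',c[:,:,::-1])
E
```

```text
[0.4509 0.253  0.0847] [-3.1414  0.0001 -1.5716] 0.015540506635722524 [-0.2559 -0.8459 -0.3967]
holder_grip 0.46 [259.3 164.8]
blade_foot 0.61 [263.3 176.5]
rail_home 0.91 [262.7 196.3]
label_holder 0.45 [258.9 178.6]
pred foot [264.2582 178.9034] rail [265.4794 192.5488]
```

View pics/p5.png

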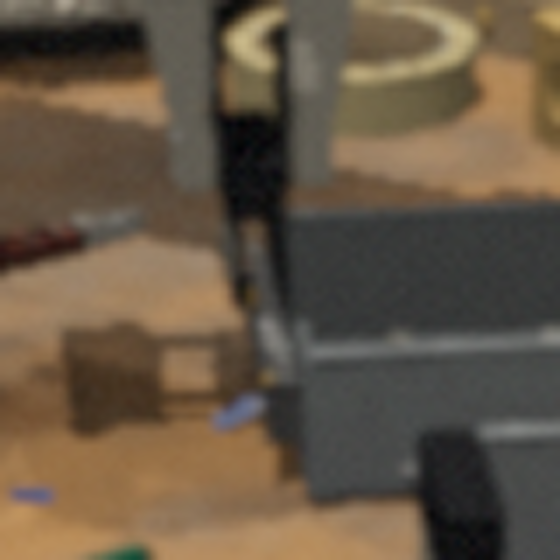

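The blade leg at about (283,290) of the crop hangs just in front of the bin wall, with the lip lined up under the slot. I lower it into the mouth and correct y by 2 mm.

>>> {"api": "carry_out", "payload": {"commands": [[0,0.04,0,0],[0,0.04,-0.05,0],[0,0.04,-0.1,0],[0,0.04,-0.14,0],[0,0.04,-0.18,0],[0,0.04,-0.2,0],[0,0.04,-0.2,0],[0,0.04,-0.2,0],[0,0.04,-0.2,0],[0,0.04,-0.2,0]]}}

```text
t: 24.6
eef_pos: [0.4508, 0.255, 0.0746]
ee_rot: [-3.141, 0.0, -1.572]
force: [0.5, 0.3, -0.1]
width: 0.0152
gripper_force: 45.0
```

Now I probe +x gently for the wall.

>>> {"api": "carry_out", "payload": {"commands": [[0.01,0,0,0],[0.02,0,0,0],[0.03,0,0,0],[0.04,0,0,0],[0.04,0,0,0],[0.05,0,0,0],[0.05,0,0,0],[0.05,0,0,0],[0.05,0,0,0],[0.05,0,0,0]]}}

```text
t: 25.85
eef_pos: [0.4531, 0.2549, 0.0745]
ee_rot: [3.141, -0.0, -1.572]
force: [-3.0, 0.2, -0.0]
width: 0.0155
gripper_force: 45.0
```

>>> {"api": "carry_out", "payload": {"commands": [[-0.02,0,-0.04,0],[-0.02,0,-0.08,0],[-0.02,0,-0.12,0],[-0.02,0,-0.16,0],[-0.02,0,-0.2,0],[-0.02,0,-0.24,0],[-0.02,0,-0.28,0],[-0.02,0,-0.32,0],[-0.02,0,-0.34,0],[-0.02,0,-0.34,0]]}}

```text
t: 27.1
eef_pos: [0.4531, 0.256, 0.0585]
ee_rot: [-3.14, 0.002, -1.571]
force: [-3.1, 1.3, 8.2]
width: 0.0156
gripper_force: 45.1
```

>>> {"api": "carry_out", "payload": {"commands": [[0,0,-0.03,0],[0,0,-0.06,0],[0,0,-0.08,0],[0,0,-0.1,0],[0,0,-0.11,0],[0,0,-0.11,0],[0,0,-0.11,0],[0,0,-0.11,0],[0,0,-0.11,0],[0,0,-0.11,0]]}}

```text
t: 28.35
eef_pos: [0.4531, 0.2561, 0.0531]
ee_rot: [-3.14, 0.002, -1.571]
force: [-2.9, 0.6, 8.9]
width: 0.0156
gripper_force: 45.1
```

>>> {"api": "carry_out", "payload": {"commands": [[0,0,-0.01,0],[0,0,-0.02,0],[0,0,-0.03,0],[0,0,-0.03,0],[0,0,-0.03,0],[0,0,-0.03,0],[0,0,-0.03,0],[0,0,-0.03,0],[0,0,-0.03,0],[0,0,-0.03,0]]}}

```text
t: 29.6
eef_pos: [0.4532, 0.2561, 0.0519]
ee_rot: [-3.14, 0.002, -1.571]
force: [-3.8, 1.0, 11.6]
width: 0.0152
gripper_force: 45.1
```

```bash
python3 - <<'E'
from h import *
F=[];P=[]
for i in range(4):
    T=arm.grab_frame('top'); s=arm.get_state();F.append(s['force']);P.append(s['eef_pos'])
print(np.round(np.mean(F,0),2),np.round(np.mean(P,0),5))
E
```

```text
[-4.05  1.17 12.22] [0.45314 0.25609 0.05189]
```

>>> {"api": "carry_out", "payload": {"commands": [[0,0,-0.01,0],[0,0,-0.02,0],[0,0,-0.02,0],[0,0,-0.02,0],[0,0,-0.02,0],[0,0,-0.02,0],[0,0,-0.02,0],[0,0,-0.02,0],[0,0,-0.02,0],[0,0,-0.02,0]]}}

```text
t: 31.05
eef_pos: [0.4532, 0.2561, 0.0517]
ee_rot: [-3.139, 0.002, -1.571]
force: [-9.0, -0.2, 20.5]
width: 0.0155
gripper_force: 45.1
```

```bash
python3 - <<'E'
from h import *
F=[];P=[]
for i in range(4):
    T=arm.grab_frame('side'); s=arm.get_state();F.append(s['force']);P.append(s['eef_pos'])
print(np.round(np.mean(F,0),2),np.round(np.mean(P,0),5),s['t'])
for n in('label_holder','rail_home','blade_foot'): print(n,[(np.round(r['uv'],1),round(r['conf'],2)) for r in arm.mark_of(T,n)[:2]])
p=P[-1];print('pred',proj(T,p+[0,0,-.032]))
c=cv2.resize(T['pixels'][150:220,225:305],(640,560),interpolation=2)
cv2.imwrite('pics/p6.png',c[:,:,::-1])
E
```

```text
[-7.46  0.17 22.01] [0.45318 0.25612 0.05175] 31.25
label_holder [(array([261.5, 193.8]), 0.66), (array([263. , 194.6]), 0.46)]
rail_home [(array([263.1, 194.4]), 0.68)]
blade_foot [(array([267.4, 191.2]), 0.72)]
pred [262.51134538 192.61026831]
```

View pics/p6.png

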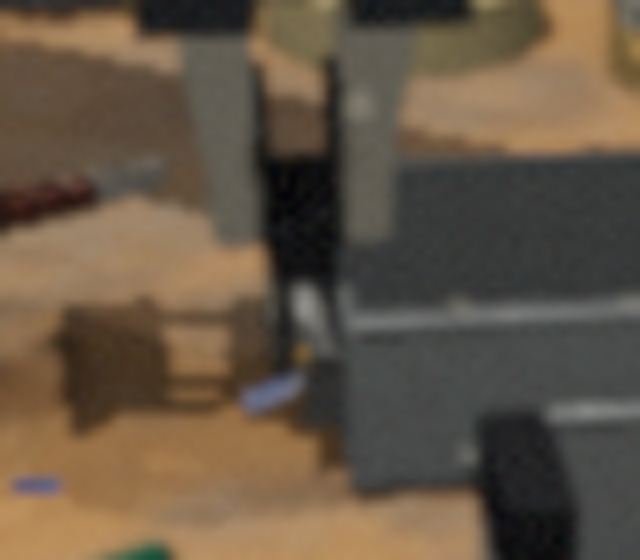

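The card side is forward, the lip stands in the slot, and the blade is flush with the wall. Force rose from 12 to 22 N with almost no travel, at the expected TCP height of 0.0517, so the holder is seated. I ease back to about 10 N and relieve the sideways push.

>>> {"api": "carry_out", "payload": {"commands": [[-0.01,0,0.01,0],[-0.02,0,0.02,0],[-0.02,0,0.02,0],[-0.02,0,0.02,0],[-0.02,0,0.02,0],[-0.02,0,0.02,0],[-0.02,0,0.02,0],[-0.02,0,0.02,0],[-0.02,0,0.02,0],[-0.02,0,0.02,0]]}}

```text
t: 32.65
eef_pos: [0.4529, 0.2561, 0.0518]
ee_rot: [-3.139, 0.002, -1.571]
force: [1.6, -0.5, 8.7]
width: 0.0151
gripper_force: 45.1
```

```bash
cat > m.py <<'E'
from h import *
F=[];P=[]
for i in range(5):
    T=arm.grab_frame('top'); s=arm.get_state();F.append(s['force']);P.append(s['eef_pos'])
print(np.round(np.mean(F,0),2),np.round(F,1)[:,2],np.round(np.mean(P,0),5),s['t'])
for n,z in(('punch_mid',.013),('chaser_mid',.011)): print(n,[(at(T,r['uv'],z).round(3),round(r['conf'],2)) for r in arm.mark_of(T,n)[:3]])
E
python3 m.py
```

```text
[ 1.75 -0.42  8.82] [9.3 8.4 8.9 9.1 8.4] [0.45292 0.25609 0.05181] 32.9
punch_mid []
chaser_mid [(array([0.532, 0.094, 0.011]), 0.51)]
```

>>> {"api": "carry_out", "payload": {"commands": [[0,0,-0.005,0],[0,0,-0.005,0],[0,0,-0.005,0],[0,0,-0.005,0],[0,0,-0.005,0],[0,0,-0.005,0],[0,0,-0.005,0],[0,0,-0.005,0],[0,0,-0.005,0],[0,0,-0.005,0]]}}

```text
t: 34.25
eef_pos: [0.453, 0.2561, 0.0518]
ee_rot: [-3.138, 0.002, -1.571]
force: [-0.7, -0.3, 11.9]
width: 0.0153
gripper_force: 45.1
```

```bash
python3 m.py
```

```text
[ 0.84 -0.47 11.44] [10.7 10.9 12.5 11.7 11.4] [0.45293 0.25609 0.05178] 34.5
punch_mid []
chaser_mid [(array([0.532, 0.093, 0.011]), 0.6)]
```

Steady at about 11 N, seated and held, so I hand it in.

```bash
python3 -c "
from station import arm
print(arm.job_done())"
```

```text
the job is handed in; nothing more can be done
None
```

I put the punch and the chasing tool in their matching bins and pushed the label holder home on the doming-punch bin, face to the front and centred to about 2 mm by my measurements; I handed in at 34.5 s with the arm still gripping it and pressing at about 11 N.

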